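# Close the eyelet jar and index the feed slide

### The arm

A 6-joint arm with a two-finger parallel gripper is mounted at the origin on the work surface. World frame = base frame: x ahead of the robot, y to its left, z up, the work surface at z = 0. Lengths are in m, angles in rad, forces in N, time in s.
With the tool pointing down it reaches from about 0.275 to 0.825 m from the base axis. Payload 4.9 kg.
Tool frame: the origin (TCP) lies midway between the tips of the shut fingers; the grasp point (between the pads) lies 19 mm behind it (bot.grip_depth is the distance from the TCP to the grasp point, in m); z points along the fingers, y is the line along which they close (so a half turn about z gives the same grasp; the last joint's range is limited). The gripper opens to 85 mm and grips with 20 to 120 N. Pads are 22 mm wide; open, the fingers measure 114 mm over their backs; the gripper's body (76 mm by 85 mm) begins 54 mm behind the grasp point. The pads swing forward as they close: fully open they stand 13 mm farther back than shut.
Start: joints at [1.01, 0.326, -0.193, 1.052, 0, 1.437], TCP at [0.228, 0.501, 0.231] pointing down, gripper open.
Joint ranges: [-2.65, 2.65], [-0.97, 1.79], [-1.3, 1.35], [-1.93, 2.1], [-1.47, 1.37], [-3.14, 3.14]. Speed limits (rad/s): [2.57, 2.57, 3.14, 3.14, 3.14, 3.14].

### API

Orientations are given as a unit quaternion [w, x, y, z].
In Python, from cell import bot gives the robot as it stands. Calls block until the motion is done:
- bot.move_pose(position, orientation): joint-space move of the TCP to a pose.
- bot.move_linear(position, speed=0.15, rotation=None, until_force=None): straight line of the TCP; rotation=None keeps the orientation; speed is the mean speed in m/s. With until_force (N) it stops when the force on the tool has changed by that much, and returns True; else False.
- bot.goto_joints(angles): joint-space move.
- bot.set_gripper(opening, grasp_force=None): opening from 0.0 (shut) to 1.0 (fully open); grasp_force is the grip in N (None keeps the last); returns when the fingers have stopped.
- bot.wait(seconds).
- bot.solve_ik(position, orientation): joint angles nearest the present ones, or None.
- bot.camera(name): name is "side" or "top" or "wrist"; returns the picture (480x640x3 uint8, red, green, blue); there is no depth.
- bot.calibration(name): a dict with "mtx" (3x3 intrinsics, pixels), "k1" (the pictures are not rectified: a ray, as slopes to the right and down, at radius r is drawn at 1 + k1 r^2 times it, then the intrinsics apply), "extrinsics" (4x4, takes a point from world to camera coordinates); the wrist camera has in their place "hand_eye" (4x4, takes a point from camera to tool coordinates, whose origin is the TCP and whose axes are the flange's). Camera axes: x right, y down, z forward; pixel columns grow to the right and rows downward; lengths in m; the calibration is good to about 2 mm. A picture is of the moment at which its call begins: read the wrist's pose just before it. calibration takes no time and is no camera call.
A pose or a line that the arm cannot do raises bot.PlanningError and nothing moves.
- bot.close_job(): hands the job in; it is judged then, once.
Trained networks look in the newest picture that a camera, given by its name, has taken for a name from the list of things; names that differ only in an ending like _2 or _b are one class to them, and where a whole thing is asked for, a point or a joint stands for the part that bears it (a point fixed in the world has none). Each returns a list of dicts, best first, with "confidence" (0 to 1); they miss things now and then, are a little off and sometimes report something else, mostly with a low value. They report only what shows in the picture. A call takes as long as a camera call.
- bot.search_frame(camera, thing): "bbox" ([left, top, width, height] in pixels, round what is visible of it).
Readings, each from a call of its own:
- bot.read_clock(): time.
- bot.read_joint_positions(): joint angles.
- bot.read_joint_vel(): joint speeds.
- bot.read_joint_efforts(): joint torques, N m.
- bot.read_position(): TCP position.
- bot.read_tool_rot(): TCP orientation.
- bot.read_ft_force(): force on the tool from outside, world axes, zero at the start.
- bot.read_moment(): the same for the moment, N m.
- bot.read_gripper_width(): opening from 0.0 (shut) to 1.0 (fully open).
- bot.read_finger_force(): force on a finger pad.
Only numpy, scipy, OpenCV 4.12 (cv2) and the standard library are available. Lean on these libraries where they do the work, as an engineer would, in place of code of your own. Each camera call takes 0.05 s, during which the arm holds its last target. There are 200 camera calls.

### The job

First screw the lid of the eyelet jar fully tight, clockwise seen from above. Then slide the jar's carriage along its rail to the notched clamp (the one with the pointed tongue), until its sprung ball clicks into the notch between the two ridges, without running past the notch. Finish while still holding the jar or carriage in your fingers, at rest in the notch, with the lid still tight, and leave the spool, the tin and the hammer alone.

Things in the scene. Friction and masses are not known exactly. Their poses are not given: they have to be found in the camera images.
- feed: The fixed feed slide: grey base plate 420 x 150 mm, 12 mm thick, on the bench, with an aluminium rail (26 mm wide, 400 mm long, top 32 mm above the bench) along it and an end stop at each end. Origin on the bench under the middle of the rail; y runs along the rail, x across it (both clamps stand on the +x side), z up. It cannot move; its place and yaw differ from job to job.
- carriage: The aluminium carriage on the rail, 66 mm long, an arm on its +x side holding the sprung ball. The jar is fixed on it: glass 43 mm across, 58 to 105 mm above the bench, lid on top. It only slides along the rail (feed slide's y), 145 mm at most either way from the middle, with about 1.5 N friction. Origin under the jar's axis at bench height; axes as the feed slide's.
- lid_center (a point): Centre of the jar's round black screw lid, on its axis, half-way up: 50 mm diameter, 22 mm high, underside 105 mm and top 127 mm above the bench, with a low rib (7 x 42 mm, 5 mm high) across its top. Can be gripped across its diameter from above, for turning and for sliding the carriage.
- lid (a joint): Angle of the lid, rad: grows as the lid turns clockwise seen from above and stops hard at 1.6, fully tight (the rib then lies along the rail). Starts between 0.2 and 0.9, so 0.7 to 1.4 rad are to be turned; about 0.06 N m of friction, stays where it is left. The lid cannot come off. Counts as tight above 1.48.
- plunger (a point): Centre of the sprung steel ball (10 mm diameter) under the carriage arm, at its undisturbed height 32 mm above the bench, 55 mm to the +x side of the jar's axis and level with it along the rail. Axes as the feed slide's. The ridges push the ball up by up to 3 mm and it springs down into the notch.
- notch_clamp: The notched clamp, fixed on the base plate beside the rail, 70 to 120 mm from the rail's middle, towards either end: steel block 30 x 46 mm, 14 mm high, with two round ridges across its top (7 mm thick, 12 mm apart along the rail, the notch between them) and a pointed tongue on its outer side. A plain clamp without ridges or tongue stands towards the other end. Origin under the block.
- notch (a point): Middle of the notch, where the ball's centre comes to rest (within 3 mm along the rail). Axes as the feed slide's. The ball meets the nearer ridge 12 mm before it; a push of about 5 to 7 N along the rail pushes it over that ridge, 6 mm before the notch, then it snaps forward into the notch. Leaving the notch either way takes about as much force.
- spool: A thread spool, 44 mm diameter, 56 mm high, upright on the bench; origin under its centre. Not to be disturbed.
- tin: An open steel tin, 80 x 80 x 35 mm; origin under its centre. Not to be disturbed.
- hammer: A hammer 260 mm long lying on the bench, 26 mm high; origin under its middle, head 117 mm to its +x, handle to its -x. Not to be disturbed.

How it is judged:
On the way, in this order (a step that is already met when the one before it is completed fails the run):
1. the lid is screwed tight (value of joint lid above 1.48 rad), for 0.2 s.
2. the ball sits in the notch, carriage held by the fingers (y of plunger in the frame of notch between -0.003 and 0.003 m and value of joint lid above 1.48 rad and contact force between the fingers and carriage above 1 N), for 0.2 s.
At the end, for the whole second after the job is handed in: The lid is tight (joint above 1.48 of 1.6 rad), the ball is within 3 mm of the notch's middle along the rail, the carriage is at rest (below 10 mm/s), and the fingers hold the jar, its lid or the carriage (contact force above 1 N) (all of step 2 and linear speed of carriage below 0.01 m/s); the arm keeps its last pose, push and grip.
It fails at once if the carriage runs more than 15 mm past the notch, towards the end of the rail ((y of notch in the frame of feed above 0 m and y of plunger in the frame of notch above 0.015 m) or (y of notch in the frame of feed below 0 m and y of plunger in the frame of notch below -0.015 m)).
It fails at once if a bystander (spool, tin or hammer) is moved by more than 15 mm (distance of any of spool, tin, hammer from where it was at the start of the episode above 0.015 m).
It also fails if it takes over 42 s, if anything falls off the work surface, if the arm or the gripper's body presses on something with over 40 N, if the wrist force passes 120 N, or if a joint passes its speed limit or range.

## Working session

There is one attempt and no reset: what is moved stays moved. The work goes in short steps, each a Python script; the robot and the scene stay as the last script left them, time stands still between calls to the robot, and variables do not carry over. Pictures are saved under pics/ and viewed, at most 10 in all, crops included, and the job is handed in when it is done.

```bash
ls; mkdir -p pics; python3 - <<'E'
from cell import bot
import cv2
for c in ("top","side"):
    im=bot.camera(c); cv2.imwrite(f"pics/{c}0.png",im[:,:,::-1])
    for t in ("lid_center","lid","carriage","plunger","notch_clamp","feed","spool","tin","hammer"):
        print(c,t,[(d["bbox"],round(d["confidence"],2)) for d in bot.search_frame(c,t)[:2]])
    k=bot.calibration(c); print(k)
print(bot.calibration("wrist"),bot.read_tool_rot(),bot.read_position(),bot.read_clock())
E
```

```text
pics
top lid_center [([296.8, 242.3, 36.0, 38.9], 0.8)]
top lid [([294.8, 244.4, 39.0, 35.0], 0.91)]
top carriage [([294.9, 226.8, 43.1, 62.1], 0.63)]
top plunger [([290.2, 225.8, 47.9, 62.5], 0.75)]
top notch_clamp [([382.3, 227.6, 29.4, 46.0], 0.78), ([290.1, 224.5, 50.7, 63.6], 0.65)]
top feed [([204.8, 192.8, 256.9, 151.1], 0.93), ([289.2, 224.5, 51.1, 61.7], 0.62)]
top spool [([284.7, 133.0, 28.8, 32.5], 0.68), ([289.3, 223.8, 51.6, 60.9], 0.53)]
top tin [([370.4, 359.0, 68.9, 66.4], 0.86)]
top hammer [([379.2, 111.2, 147.9, 92.6], 0.58)]
{'mtx': array([[497.86745363,   0.        , 323.74900387],
       [  0.        , 497.86745363, 242.32609055],
       [  0.        ,   0.        ,   1.        ]]), 'k1': -0.03502349949482368, 'extrinsics': array([[ 0.00669463, -0.99986085,  0.0152797 , -0.02873888],
       [-0.99297936, -0.00845159, -0.11798544,  0.58637113],
       [ 0.11809816, -0.01438256, -0.99289776,  0.79193846],
       [ 0.        ,  0.        ,  0.        ,  1.        ]])}
side lid_center [([313.9, 219.3, 31.5, 35.1], 0.97)]
side lid []
side carriage [([281.9, 220.9, 70.
[... 778 characters left out ...]
[ 0.        ,  0.        ,  0.        ,  1.        ]])}
{'mtx': array([[408.71565176,   0.        , 321.27953375],
       [  0.        , 408.71565176, 236.63927716],
       [  0.        ,   0.        ,   1.        ]]), 'k1': -0.0956362175495886, 'hand_eye': array([[ 4.51537115e-04, -9.47111184e-01, -3.20905285e-01,
         8.17277158e-02],
       [ 9.99999810e-01,  5.62301783e-04, -2.52489697e-04,
        -4.92180393e-04],
       [ 4.19581430e-04, -3.20905110e-01,  9.47111258e-01,
        -1.42173571e-01],
       [ 0.00000000e+00,  0.00000000e+00,  0.00000000e+00,
         1.00000000e+00]])} [5.65787381e-06 2.11764829e-01 9.77320652e-01 1.62668464e-05] [0.22766715 0.50070948 0.23128289] 1.0
```

```bash
python3 - <<'E'
import cv2
a=cv2.imread("pics/top0.png")[100:440,180:540]; cv2.imwrite("pics/top0c.png",cv2.resize(a,None,fx=1.75,fy=1.75,interpolation=cv2.INTER_CUBIC))
a=cv2.imread("pics/side0.png")[130:410,160:480]; cv2.imwrite("pics/side0c.png",cv2.resize(a,None,fx=2,fy=2,interpolation=cv2.INTER_CUBIC))
E
```

```text
(no output)
```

View pics/top0c.png

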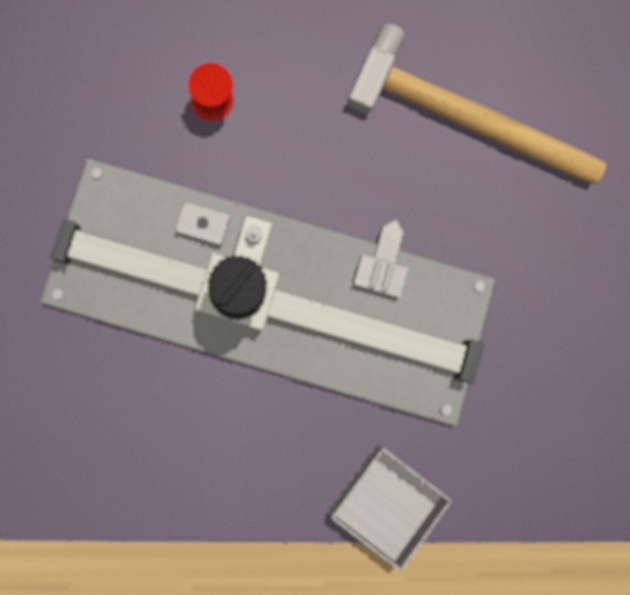

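View pics/side0c.png

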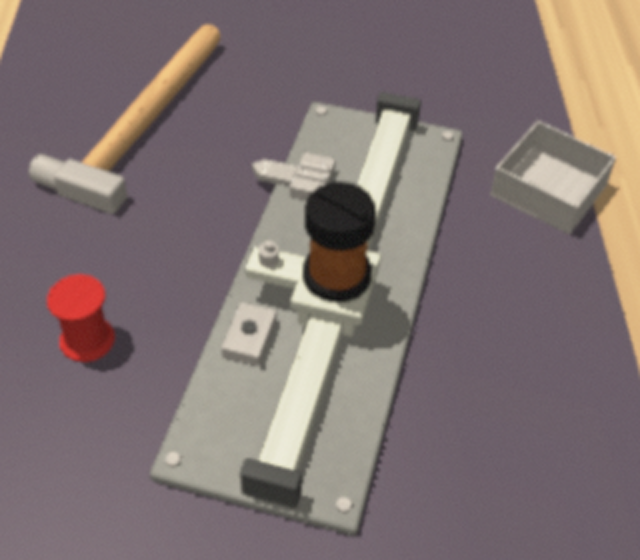

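The top view shows the lid at about (315,264) with its rib about 60° anticlockwise of the rail, and the ridged, tongued clamp at about (398,258), towards feed −y. The side view agrees: the plain clamp is near the spool. Next I turn these pixels into positions.

```bash
cat > h.py <<'E'
import numpy as np, cv2
from cell import bot
from scipy.spatial.transform import Rotation as R
def rot(q): return R.from_quat(np.r_[q[1:],q[0]]).as_matrix()
def quat(M): q=R.from_matrix(M).as_quat(); return np.r_[q[3],q[:3]]
def cam(name,pose=None):
    """mtx, dist, world->camera 4x4"""
    k=bot.calibration(name)
    if name=="wrist":
        T=np.eye(4); T[:3,:3]=rot(pose[1]); T[:3,3]=pose[0]
        E=np.linalg.inv(T@k["hand_eye"])
    else: E=k["extrinsics"]
    return k["mtx"],np.array([k["k1"],0,0,0,0.]),E
def norm(c,uv): return cv2.undistortPoints(np.array(uv,float).reshape(-1,1,2),c[0],c[1])[:,0]
def onz(c,uv,z):
    E=np.linalg.inv(c[2]); n=norm(c,uv); d=np.c_[n,np.ones(len(n))]@E[:3,:3].T; o=E[:3,3]
    return o+d*((z-o[2])/d[:,2])[:,None]
def tri(c1,u1,c2,u2):
    X=cv2.triangulatePoints(c1[2][:3],c2[2][:3],norm(c1,u1).T,norm(c2,u2).T); return (X[:3]/X[3]).T
def proj(c,P): return cv2.projectPoints(np.atleast_2d(P).astype(float),cv2.Rodrigues(c[2][:3,:3])[0],c[2][:3,3],c[0],c[1])[0][:,0]
def down(a):
    """tool down, closing line (tool y) at world angle a"""
    y=np.array([np.cos(a),np.sin(a),0]); z=np.array([0,0,-1.]); return quat(np.c_[np.cross(y,z),y,z])
E
python3 - <<'E'
from h import *
t,s=cam("top"),cam("side")
U=lambda p:np.array(p)/1.75+[180,100]; V=lambda p:np.array(p)/2+[160,130]
C=onz(t,U([(88,159),(495,278),(457,426),(42,302)]),.012); print(C, np.linalg.norm(C-np.roll(C,-1,0),axis=1))
d=C[0]+C[3]-C[1]-C[2]; yaw=np.arctan2(-d[0],d[1]); o=C.mean(0); print("origin",o,"yaw(x axis)",yaw)
L=tri(t,U([(237,287)]),s,V([(340,207)])); print("lid top tri",L)
L2=onz(t,U([(237,287)]),.127); N=onz(t,U([(382,276)]),.028); print(L2,N)
N2=tri(t,U([(382,276)]),s,V([(316,170)]));print("notch tri",N2)
F=np.array([[np.cos(yaw),np.sin(yaw)],[-np.sin(yaw),np.cos(yaw)]])
for n,p in (("lid",L),("lid2",L2),("notch",N),("notch2",N2)): print(n,F@(p[0]-o)[:2])
r=onz(t,U([(218,305),(258,265)]),.132); e=r[1]-r[0]; print("rib ang",np.arctan2(e[1],e[0]), "to turn", (np.arctan2(e[1],e[0])-(yaw-np.pi/2)))
E
```

```text
[[ 0.6773977   0.13733784  0.012     ]
 [ 0.56281871 -0.2630622   0.012     ]
 [ 0.42008266 -0.22282517  0.012     ]
 [ 0.53602904  0.17772209  0.012     ]] [0.41647154 0.14829902 0.41699121 0.14702376]
origin [ 0.54908203 -0.04270686  0.012     ] yaw(x axis) -0.2802415810864352
lid top tri [[ 0.54534897 -0.01116691  0.12335143]]
[[ 0.54350542 -0.01095743  0.127     ]] [[ 0.56251998 -0.14933605  0.028     ]]
notch tri [[ 0.56193316 -0.14941003  0.02693517]]
lid [-0.01231099  0.02927701]
lid2 [-0.01414056  0.02896842]
notch [ 0.04240606 -0.09875267]
notch2 [ 0.04186259 -0.09898607]
rib ang -0.7760214800306996 to turn 1.075016427850632
```

The clamp sits 55 mm across from the jar axis, as the text says. The triangulated heights also fit, at 123 mm and 27 mm. Now two close wrist views.

```bash
python3 - <<'E'
from h import *
yaw=-.28; q=down(yaw+np.pi/2)
for a in (yaw+np.pi/2,yaw+np.pi/2+1.1,yaw-np.pi/2,yaw-np.pi/2+1.1): print(a,[None if (j:=bot.solve_ik([x,y,.1],down(a))) is None else np.round(j,2) for x,y in ((.5445,-.011),(.51,-.137))])
import json
for i,p in enumerate([(.55,-.11,.26),(.53,-.04,.26)]):
    bot.move_pose(p,q); bot.wait(.3)
    P=(bot.read_position().tolist() if hasattr(bot.read_position(),'tolist') else list(bot.read_position()),list(map(float,bot.read_tool_rot())))
    im=bot.camera("wrist"); cv2.imwrite(f"pics/w{i}.png",im[:,:,::-1]); json.dump(P,open(f"w{i}.json","w"))
    print(P,[(t,[(np.round(d["bbox"]),round(d["confidence"],2)) for d in bot.search_frame("wrist",t)[:1]]) for t in ("lid","notch_clamp")])
print(bot.read_clock())
E
```

```text
1.2907963267948965 [array([-0.16,  0.44, -0.39,  0.74,  0.  ,  0.12]), array([-0.4 ,  0.41, -0.43,  0.72,  0.  , -0.12])]
2.390796326794897 [array([-0.16,  0.44, -0.39,  0.74,  0.  , -0.98]), array([-0.4 ,  0.41, -0.43,  0.72,  0.  , -1.22])]
-1.8507963267948966 [array([-0.16,  0.44, -0.39,  0.74,  0.  , -3.02]), array([-0.4 ,  0.41, -0.43,  0.72,  0.  ,  3.02])]
-0.7507963267948965 [array([-0.16,  0.44, -0.39,  0.74,  0.  ,  2.17]), array([-0.4 ,  0.41, -0.43,  0.72,  0.  ,  1.92])]
([0.5500688390911364, -0.10960192468551685, 0.26001524335313225], [8.79027411507725e-06, 0.1392289786897705, 0.9902602137135882, 2.3487300624226136e-05]) [('lid', [(array([414., 140.,  78.,  75.]), 0.66)]), ('notch_clamp', [(array([262., 199.,  49.,  70.]), 0.56)])]
([0.5302943162530012, -0.040835787904340774, 0.25988869216523275], [2.8553300131477887e-05, 0.14020144593685185, 0.9901229988220414, -3.075017092929677e-05]) [('lid', [(array([332., 190.,  70.,  76.]), 0.68)]), ('notch_clamp', [(array([201., 235.,  53.,  70.]), 0.89)])]
4.7417
```

View pics/w0.png

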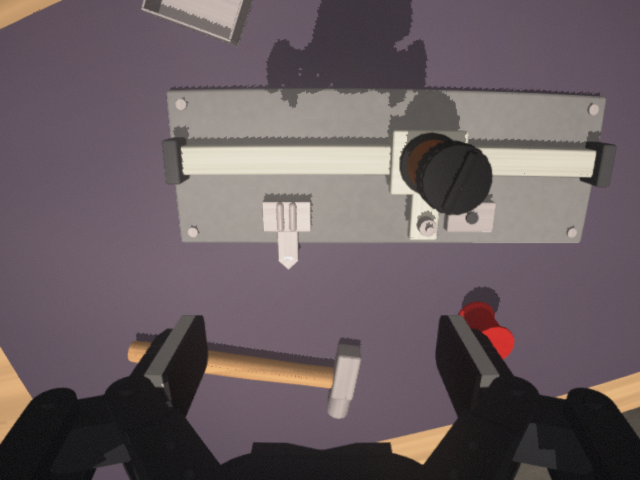

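View pics/w1.png

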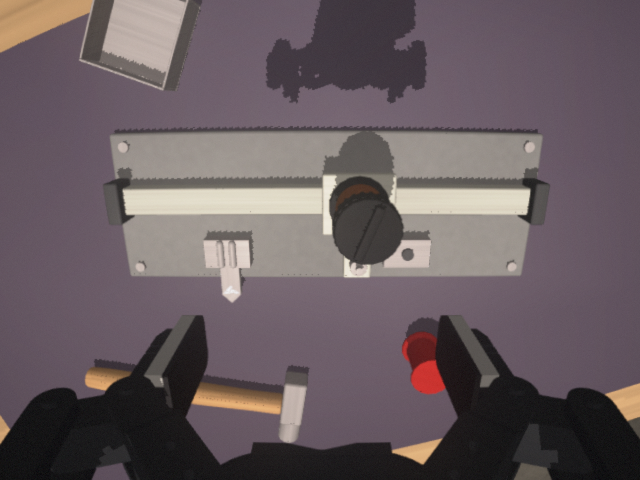

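Both views show the lid's top face, at about (457,178) and then (368,229). The notch lies between the two ridges, at about (286,216) and then (227,254). The rib reads clearly. I'll refine the ridge columns and triangulate.

```bash
python3 - <<'E'
from h import *
import json
c=[cam("wrist",[np.array(v) for v in json.load(open(f"w{i}.json"))]) for i in (0,1)]
g=[cv2.imread(f"pics/w{i}.png",0) for i in (0,1)]
print(g[0][207:227,260:314].mean(0).astype(int)); print(g[1][245:263,202:254].mean(0).astype(int))
lid=[[(456.5,178)],[(368,229)]]; n=[[(286.5,216)],[(227,254)]]
L=tri(c[0],lid[0],c[1],lid[1]); print("lid",L); print(onz(c[0],lid[0],.127),onz(c[1],lid[1],.127))
print("notch tri",tri(c[0],n[0],c[1],n[1])); N=[onz(c[i],n[i],.029) for i in (0,1)]; print(N)
rails=[[(183,160.5),(588,162)],[(123,199),(530,201)]]
for i in (0,1):
    r=onz(c[i],rails[i],.032); d=r[1]-r[0]; print("rail",r,np.linalg.norm(d),"yaw",np.arctan2(d[1],d[0])-np.pi/2)
ribs=[[(441,206),(474,152)],[(360,259),(380,207)]]
for i in (0,1):
    r=onz(c[i],ribs[i],.132); d=r[1]-r[0]; print("rib",np.arctan2(d[1],d[0]),np.linalg.norm(d))
E
```

```text
[158 157 159 196 212 213 214 213 213 214 214 214 214 214 214 210 187 172
 188 200 198 177 158 155 198 214 216 216 205 171 178 195 207 187 170 153
 166 213 217 218 218 218 218 218 218 219 218 219 219 207 145 124 146 156]
[152 156 174 194 199 200 200 201 201 201 202 202 203 201 191 181 186 196
 193 174 153 142 172 199 206 206 193 179 185 197 194 176 154 141 179 206
 211 212 213 213 213 213 214 214 214 215 211 159  98  89 104 139]
lid [[ 0.54672712 -0.01114838  0.12173298]]
[[ 0.54554123 -0.01250881  0.127     ]] [[ 0.5447028  -0.01134978  0.127     ]]
notch tri [[ 0.56482664 -0.14890033  0.02663587]]
[array([[ 0.56379985, -0.14862414,  0.029     ]]), array([[ 0.56455749, -0.14799269,  0.029     ]])]
rail [[ 0.48656319 -0.2234014   0.032     ]
 [ 0.58954221  0.14006422  0.032     ]] 0.37777233628439383 yaw -0.27608963865922864
rail [[ 0.4834995  -0.2241508   0.032     ]
 [ 0.59259673  0.14750274  0.032     ]] 0.3873351953532725 yaw -0.28552476665670734
rib 2.3867234199652296 0.041705829403120266
rib 2.5436171063874067 0.040164242573209545
```

The notch is about 127 mm along −y from the jar, the cross offset is 56 mm against 55 expected, and about 1.1 rad remain to turn. Now I grasp the lid and turn it in steps while watching the moment.

```bash
python3 - <<'E'
from h import *
a0=-.28+np.pi/2; L=[.5453,-.0116]
bot.move_pose([*L,.19],down(a0+1.15)); bot.move_linear([*L,.094],speed=.12,until_force=15)
bot.set_gripper(0.0,50); print(bot.read_position(),"w",bot.read_gripper_width()*85,bot.read_finger_force(),bot.read_ft_force(),bot.read_moment(),bot.read_clock())
def m():
    # moment z
    return np.array(bot.read_moment())
m0=m()
for a in np.arange(1.0,-.31,-.1):
    bot.move_pose([*L,.094],down(a0+a)); mm=m(); print(round(a,2),np.round(mm-m0,2),np.round(bot.read_ft_force(),1),round(bot.read_clock(),2))
    if abs((mm-m0)[2])>.5: break
bot.wait(.2)
im=bot.camera("top"); cv2.imwrite("pics/t1.png",cv2.resize(im[200:320,240:440,::-1],None,fx=3,fy=3))
im=bot.camera("wrist"); cv2.imwrite("pics/w2.png",im[:,:,::-1])
E
```

```text
[ 0.54624819 -0.01185044  0.09499995] w 48.499676863230256 51.153404116630554 [0.39436651 0.14998802 5.40165206] [-0.14006148  0.00738495  0.00434203] 7.1417
1.0 [ 0.09  0.05 -0.03] [-0.6  1.4  7. ] 7.41
0.9 [ 0.1   0.11 -0.06] [-1.1  1.4  6.8] 7.66
0.8 [ 0.2   0.14 -0.09] [-1.   1.   7.2] 7.91
0.7 [ 0.24  0.16 -0.08] [-0.8  0.9  6.8] 8.16
0.6 [ 0.33  0.25 -0.01] [-2.   1.4  7.8] 8.41
0.5 [ 0.39  0.23 -0.07] [-1.4  2.2  7.3] 8.66
0.4 [ 0.32  0.26 -0.08] [-2.1  1.5  7.1] 8.91
0.3 [ 0.36  0.28 -0.04] [-1.1  2.5  8.5] 9.16
0.2 [ 0.35  0.31 -0.05] [-1.5  1.9  7.3] 9.41
0.1 [ 0.33  0.38 -0.08] [-2.6  1.5  8.2] 9.66
0.0 [ 0.37  0.4  -0.  ] [-1.5  1.7  8.2] 9.91
-0.1 [0.42 0.28 0.1 ] [-1.7  2.7  7.2] 10.16
-0.2 [ 0.46  0.16 -0.05] [-0.9  2.4  6.2] 10.41
-0.3 [0.4  0.05 1.29] [-0.4  0.7  6. ] 10.66
```

View pics/w2.png

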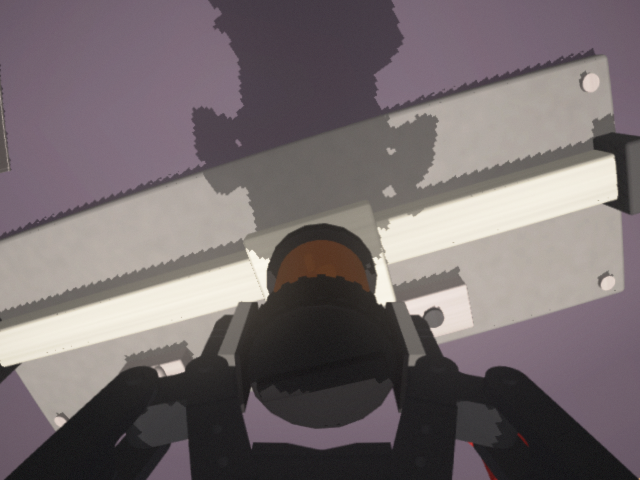

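The moment jumped to 1.3 N m at the hard stop, and the rib lies along the rail, so the lid is tight. Now I slide: fast to 20 mm before the notch, then 1.5 mm steps with the force logged.

```bash
python3 - <<'E'
from h import *
yaw=-.28; u=np.array([-np.sin(yaw),np.cos(yaw),0]); p0=np.array(bot.read_position()); print(p0,bot.read_moment())
s=np.array([.5453,-.0116,.094])
bot.move_linear(s-u*.105,speed=.06)
def log(t):
    p=np.array(bot.read_position()); f=np.array(bot.read_ft_force()); print("%.4f"%t,"act %.4f"%(-(p-s)@u),"fu %.1f"%(f@u),"fx %.1f"%(f@[u[1],-u[0],0]),"fz %.1f"%f[2],"mz %.2f"%bot.read_moment()[2],"%.2f"%bot.read_clock())
log(.105)
for t in np.arange(.1065,.1266,.0015): bot.move_linear(s-u*t,speed=.02); log(t)
E
```

```text
[ 0.54589198 -0.0110692   0.09469256] [0.21074395 0.08946533 1.31059164]
0.1050 act 0.1046 fu 0.9 fx -1.5 fz 6.9 mz 1.34 12.86
0.1065 act 0.1061 fu 1.0 fx -0.8 fz 6.7 mz 1.35 13.11
0.1080 act 0.1076 fu 1.2 fx -2.1 fz 6.5 mz 1.41 13.36
0.1095 act 0.1091 fu 0.8 fx -0.6 fz 5.6 mz 1.41 13.61
0.1110 act 0.1106 fu 0.9 fx -0.7 fz 6.0 mz 1.39 13.86
0.1125 act 0.1121 fu 0.5 fx -1.8 fz 5.8 mz 1.38 14.11
0.1140 act 0.1136 fu 1.3 fx -0.9 fz 6.5 mz 1.38 14.36
0.1155 act 0.1145 fu 3.4 fx -1.5 fz 6.7 mz 1.34 14.61
0.1170 act 0.1151 fu 5.1 fx -0.4 fz 7.0 mz 1.30 14.86
0.1185 act 0.1168 fu 4.4 fx -0.9 fz 6.5 mz 1.45 15.11
0.1200 act 0.1190 fu 2.3 fx -1.7 fz 6.7 mz 1.45 15.36
0.1215 act 0.1213 fu 0.1 fx -1.8 fz 6.3 mz 1.41 15.61
0.1230 act 0.1236 fu -3.3 fx -1.5 fz 6.5 mz 1.40 15.86
0.1245 act 0.1256 fu -2.8 fx -0.5 fz 5.8 mz 1.45 16.11
0.1260 act 0.1261 fu -0.4 fx -0.6 fz 7.4 mz 1.35 16.36
```

The force shows contact at 114.5 mm, the crest near 121 mm, and then the snap. That puts the notch at about 126.5 mm. I'll nudge there and check from above.

```bash
python3 - <<'E'
from h import *
yaw=-.28; u=np.array([-np.sin(yaw),np.cos(yaw),0]); s=np.array([.5453,-.0116,.094])
bot.move_linear(s-u*.1266,speed=.02); bot.wait(.4)
p=np.array(bot.read_position()); print(-(p-s)@u,np.array(bot.read_ft_force())@u,bot.read_moment()[2],bot.read_finger_force(),bot.read_clock())
a=bot.camera("top")[210:310,330:450,::-1]; b=bot.camera("side")[190:290,270:390,::-1]
cv2.imwrite("pics/chk.png",np.hstack([cv2.resize(i,(390,325),interpolation=cv2.INTER_CUBIC) for i in (a,b)]))
E
```

```text
0.1262300880221618 0.3365747760004792 1.3337902799801102 51.80344104766846 17.0083
```

View pics/chk.png

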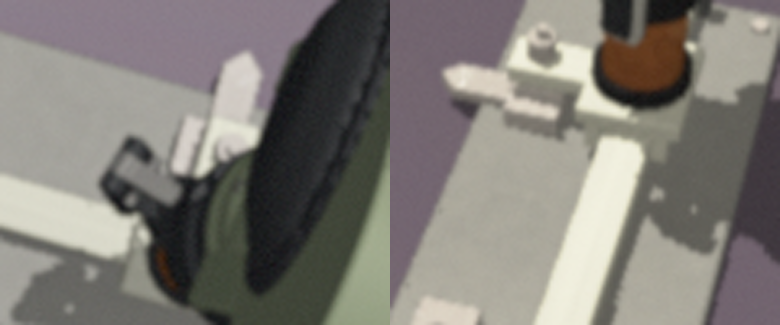

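The arm and its ball sit over the notched clamp, in line with the tongue. Force along the rail is near zero, the tightening torque still holds at 1.33 N m, and the grip is 52 N. I'm handing the job in.

```bash
python3 -c "
from cell import bot
print(bot.close_job())"
```

```text
the job is handed in; nothing more can be done
None
```

I handed the job in with the lid turned to its hard stop, the ball in the notch of the pointed-tongue clamp, and the fingers still gripping the lid, after about 17 s of the 42 s; no verdict came back.

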